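# Gauge the toy axle sleeves and sort them

### The arm

A 6-joint arm with a two-finger parallel gripper is mounted at the origin on the work surface. World frame = base frame: x ahead of the robot, y to its left, z up, the work surface at z = 0. Lengths are in m, angles in rad, forces in N, time in s.
With the tool pointing down it reaches from about 0.375 to 0.9 m from the base axis. Payload 3.1 kg.
Tool frame: the origin (TCP) lies on the centre line of the jaws, within the pads' length; the fingertips stand robot.tip_reach ahead of it and the grasp point (between the pads) lies 8 mm behind it (robot.tip_reach is the distance from the TCP to the fingertips, in m); z points along the fingers, y is the line along which they close (so a half turn about z gives the same grasp; the last joint's range is limited). The gripper opens to 87 mm and grips with 3 to 60 N. Pads are 19 mm wide; open, the fingers measure 117 mm over their backs; the gripper's body (75 mm by 190 mm) begins 51 mm behind the grasp point.
Start: joints at [-1.286, 0.527, 1.433, -0, 1.181, -0.178], TCP at [0.279, -0.559, 0.234] pointing down, gripper open.
Joint ranges: [-3.08, 3.08], [-0.75, 2.2], [0.22, 2.44], [-1.43, 4.57], [0, 2.65], [-2.85, 2.85]. Speed limits (rad/s): [2.79, 2.79, 3.14, 3.14, 3.14, 3.14].

### API

Orientations are given as a unit quaternion [x, y, z, w].
In Python, from rig import robot gives the robot as it stands.
- The arm moves only by the tool jog_arm, never from a script. Its argument "motion" is one flat list of numbers, 7 for each row, row after row: the shift along the tool's x, y, z scaled (see below), then the turn, a rotation vector about the tool's x, y, z scaled (see below), then the gripper's target within -1 to 1 (shut at 1, half-way at 0, fully open at -1). In form: [x, y, z, rx, ry, rz, hand, x, y, z, rx, ry, rz, hand, ...]. A call has 1 to 12 rows; each row shifts and turns the commanded pose from where the row before left it, along the tool's axes as they then stand; what a row does not reach is not made up. The controller multiplies each number of a shift by 4 cm and each number of a turn by 4 degrees. A row lasts 1/8 s, in which the tool goes at most 62.5 mm and 10.7 degrees, less where a joint would pass 70% of its speed; a pose out of reach is approached as far as the arm can. A call with a number of a shift or a turn outside -1 to 1 is refused whole. A call with a gripper value outside its range is refused whole. The fingers move at their own pace and stop on an object; "grip_force" is the grip in N (left out, the last holds). Time passes only in rows, so rows that do not move let the fingers close. It gives the time, the measured TCP pose, the force, the opening and the grip force at its end, in the units of the state.
- robot.get_obs(): the state, without advancing time (a new reading comes with each control period).
- robot.camera(name): name is "scene" or "top"; returns the picture (400x640x3 uint8, blue, green, red); there is no depth.
- robot.calibration(name): a dict with "fx", "fy", "cx", "cy" (pixels), "R" (3x3) and "t" (3): a world point X has camera coordinates R X + t. Camera axes: x right, y down, z forward; pixel columns grow to the right and rows downward; lengths in m; the calibration is good to about 2 mm. A picture is of the moment at which its call begins. calibration takes no time and is no camera call.
- robot.hand_in(): hands the job in; it is judged then, once.
The state is a dict: "time": time; "q": joint angles; "joint_velocities": joint speeds; "joint_torque": joint torques, N m; "position": TCP position; "tool_rot": TCP orientation; "ft_force": force on the tool from outside, world axes, zero at the start; "moment": the same for the moment, N m; "grip_width": finger opening in m; "grip_force": force on a finger pad.
Only numpy, scipy, OpenCV 4.12 (cv2) and the standard library are available. Lean on these libraries where they do the work, as an engineer would, in place of code of your own. Each camera call takes 0.05 s, during which the arm holds its last target. There are 200 camera calls.

### The job

Push the lid of the keep box up past its balance point so that it stays open by itself. Then try the wooden sleeves on the gauge pin one after another, sliding each down the pin until it stops, and sort them: those that go right down to the base belong in the keep box, those that stick part-way in the open drawer. Finish with every sleeve put away and the lid still open, and leave the other things on the bench where they are.

Things in the scene. Friction and masses are not known exactly. Their poses are not given: they have to be found in the camera images.
- sleeve_a: turned beech sleeve, 46 mm outside diameter, 40 mm long, 50 g, standing on end; bore 22 mm at both ends. Origin at its centre, z along the bore. All look alike from outside and both ends are the same; in some the bore narrows to 14 mm over the middle 8 mm (16 mm in from either end): only the pin tells which. 3 or 4 sleeves are there; the others are None
- sleeve_b: turned beech sleeve, 46 mm outside diameter, 40 mm long, 50 g, standing on end; bore 22 mm at both ends. Origin at its centre, z along the bore. All look alike from outside and both ends are the same; in some the bore narrows to 14 mm over the middle 8 mm (16 mm in from either end): only the pin tells which. 3 or 4 sleeves are there; the others are None
- sleeve_c: turned beech sleeve, 46 mm outside diameter, 40 mm long, 50 g, standing on end; bore 22 mm at both ends. Origin at its centre, z along the bore. All look alike from outside and both ends are the same; in some the bore narrows to 14 mm over the middle 8 mm (16 mm in from either end): only the pin tells which. 3 or 4 sleeves are there; the others are None
- sleeve_d: turned beech sleeve, 46 mm outside diameter, 40 mm long, 50 g, standing on end; bore 22 mm at both ends. Origin at its centre, z along the bore. All look alike from outside and both ends are the same; in some the bore narrows to 14 mm over the middle 8 mm (16 mm in from either end): only the pin tells which. 3 or 4 sleeves are there; the others are None
- sleeve_e: turned beech sleeve, 46 mm outside diameter, 40 mm long, 50 g, standing on end; bore 22 mm at both ends. Origin at its centre, z along the bore. All look alike from outside and both ends are the same; in some the bore narrows to 14 mm over the middle 8 mm (16 mm in from either end): only the pin tells which. 3 or 4 sleeves are there; the others are None
- sleeve_f: turned beech sleeve, 46 mm outside diameter, 40 mm long, 50 g, standing on end; bore 22 mm at both ends. Origin at its centre, z along the bore. All look alike from outside and both ends are the same; in some the bore narrows to 14 mm over the middle 8 mm (16 mm in from either end): only the pin tells which. 3 or 4 sleeves are there; the others are None
- pin_seat (a point): on the axis of the gauge pin, at the top of its base (20 mm above the bench), z up. Brass pin, 18 mm diameter, 30 mm tall, tip chamfered to 15 mm, on a fixed steel base 80 x 80 x 20 mm. A clear sleeve slides down onto the base (its centre 20 mm above this point); a narrow one stops on the tip, its bottom 14 mm above the base (centre 34 mm above this point)
- box_in (a point): centre of the inner floor (6 mm above the bench) of the fixed plywood keep box: outside 180 (x) x 200 (y) x 70 mm, walls 6 mm, inside 168 x 188 mm; x points from its front (where the lid's pull is) to the hinge side, y along the hinge, z up
- lid (a joint): green lid of the keep box, 180 x 200 x 10 mm, 250 g, hinged along the box's far top edge: 0 shut, 1.57 upright, 1.9 fully open against its stop, leaning back. Free-moving: it falls shut below about 1.5 and falls open by itself above about 1.6
- lid_pull (a point): centre of the lid's pull: yellow roller, 18 mm diameter, 34 mm long in y, on a 20 mm wide tongue, 32 mm beyond the middle of the lid's front edge, in the lid's plane, 212 mm from the hinge, 75 mm above the bench when shut. Its flat ends can be pinched from above; it may turn between the fingers. Axes turn with the lid: x from pull to hinge, y along the hinge
- lid_hinge (a point): middle of the lid's hinge line, on the box's far top edge, 70 mm above the bench; y along the hinge; x and z turn with the lid
- drawer_in (a point): centre of the floor (28 mm above the bench) of the drawer in the fixed low red-fronted cabinet; x points into the cabinet, y across, z up. Outside 207 (x) x 170 (y) mm, walls 6 mm thick, 46 mm high above this point, red front 56 mm. Open to the sky only from x = -97 mm to x = -103 mm + joint value; the rest is under the cabinet's top (96 mm above the bench)
- cab_drawer0 (a joint): how far the drawer stands open, m (0 shut, at most 0.166); slides with about 1 N of friction
- tin: bystander: yellow tin of wax with a pale metal top, 60 mm diameter, 85 mm tall; origin under its centre
- sander: bystander: cork sanding block 100 x 60 x 40 mm; origin under its centre
- driver: bystander: screwdriver lying on the bench; origin under its middle
- offcut: bystander: wooden offcut 130 x 45 x 30 mm; origin under its centre
- jar: bystander: terracotta pot, 72 mm across the rim, 90 mm tall; origin under its centre
Things that resemble listed ones, but are neither listed nor needed, are in the scene too. Leave any black look-alike of the sleeve_b alone.

How it is judged:
On the way, in this order (a step that is already met when the one before it is completed fails the run):
1. the lid of the box is open past its balance point and left standing open (value of joint lid above 1.7 rad and contact force between the fingers and lid below 0.3 N), for 0.3 s.
2. a first sleeve has been slid down over the gauge pin, until it stops (at least 12 mm of pin in its bore) (((horizontal distance between sleeve_a and pin_seat below 0.006 m and z of sleeve_a in the frame of pin_seat between 0.015 and 0.038 m) or (horizontal distance between sleeve_b and pin_seat below 0.006 m and z of sleeve_b in the frame of pin_seat between 0.015 and 0.038 m) or (horizontal distance between sleeve_c and pin_seat below 0.006 m and z of sleeve_c in the frame of pin_seat between 0.015 and 0.038 m) or (horizontal distance between sleeve_d and pin_seat below 0.006 m and z of sleeve_d in the frame of pin_seat between 0.015 and 0.038 m) or (horizontal distance between sleeve_e and pin_seat below 0.006 m and z of sleeve_e in the frame of pin_seat between 0.015 and 0.038 m) or (horizontal distance between sleeve_f and pin_seat below 0.006 m and z of sleeve_f in the frame of pin_seat between 0.015 and 0.038 m))), for 0.2 s.
3. the first sleeve has been taken off the pin again (horizontal distance between each of sleeve_a, sleeve_b, sleeve_c, sleeve_d, sleeve_e, sleeve_f and pin_seat above 0.045 m), for 0.1 s.
4. a second sleeve has been slid down over the gauge pin, until it stops (at least 12 mm of pin in its bore) (((horizontal distance between sleeve_a and pin_seat below 0.006 m and z of sleeve_a in the frame of pin_seat between 0.015 and 0.038 m) or (horizontal distance between sleeve_b and pin_seat below 0.006 m and z of sleeve_b in the frame of pin_seat between 0.015 and 0.038 m) or (horizontal distance between sleeve_c and pin_seat below 0.006 m and z of sleeve_c in the frame of pin_seat between 0.015 and 0.038 m) or (horizontal distance between sleeve_d and pin_seat below 0.006 m and z of sleeve_d in the frame of pin_seat between 0.015 and 0.038 m) or (horizontal distance between sleeve_e and pin_seat below 0.006 m and z of sleeve_e in the frame of pin_seat between 0.015 and 0.038 m) or (horizontal distance between sleeve_f and pin_seat below 0.006 m and z of sleeve_f in the frame of pin_seat between 0.015 and 0.038 m))), for 0.2 s.
5. the second sleeve has been taken off the pin again (all of step 3), for 0.1 s.
6. a third sleeve has been slid down over the gauge pin, until it stops (at least 12 mm of pin in its bore) (((horizontal distance between sleeve_a and pin_seat below 0.006 m and z of sleeve_a in the frame of pin_seat between 0.015 and 0.038 m) or (horizontal distance between sleeve_b and pin_seat below 0.006 m and z of sleeve_b in the frame of pin_seat between 0.015 and 0.038 m) or (horizontal distance between sleeve_c and pin_seat below 0.006 m and z of sleeve_c in the frame of pin_seat between 0.015 and 0.038 m) or (horizontal distance between sleeve_d and pin_seat below 0.006 m and z of sleeve_d in the frame of pin_seat between 0.015 and 0.038 m) or (horizontal distance between sleeve_e and pin_seat below 0.006 m and z of sleeve_e in the frame of pin_seat between 0.015 and 0.038 m) or (horizontal distance between sleeve_f and pin_seat below 0.006 m and z of sleeve_f in the frame of pin_seat between 0.015 and 0.038 m))), for 0.2 s.
7. the third sleeve has been taken off the pin again (all of step 5), for 0.1 s.
At the end, for the whole second after the job is handed in: The lid stands open by itself (joint above 1.7), every sleeve that goes right down the pin lies inside the keep box and every one that sticks lies inside the drawer (centre between the walls, below the rim), at rest (under 0.03 m/s) (value of joint lid above 1.7 rad and x of sleeve_a in the frame of box_in between -0.085 and 0.085 m and y of sleeve_a in the frame of box_in between -0.095 and 0.095 m and z of sleeve_a in the frame of box_in between 0.005 and 0.065 m and linear speed of each of sleeve_a, sleeve_b, sleeve_c, sleeve_d, sleeve_e, sleeve_f below 0.03 m/s and x of sleeve_b in the frame of drawer_in between -0.1 and 0.1 m and y of sleeve_b in the frame of drawer_in between -0.082 and 0.082 m and z of sleeve_b in the frame of drawer_in between 0.005 and 0.055 m and x of sleeve_c in the frame of drawer_in between -0.1 and 0.1 m and y of sleeve_c in the frame of drawer_in between -0.082 and 0.082 m and z of sleeve_c in the frame of drawer_in between 0.005 and 0.055 m and x of sleeve_d in the frame of box_in between -0.085 and 0.085 m and y of sleeve_d in the frame of box_in between -0.095 and 0.095 m and z of sleeve_d in the frame of box_in between 0.005 and 0.065 m and x of sleeve_e in the frame of drawer_in between -0.1 and 0.1 m and y of sleeve_e in the frame of drawer_in between -0.082 and 0.082 m and z of sleeve_e in the frame of drawer_in between 0.005 and 0.055 m and x of sleeve_f in the frame of box_in between -0.085 and 0.085 m and y of sleeve_f in the frame of box_in between -0.095 and 0.095 m and z of sleeve_f in the frame of box_in between 0.005 and 0.065 m); the robot touches nothing.
It fails at once if a bystander on the bench is moved more than 4 cm (distance of any of tin, sander, driver, offcut, jar from where it was at the start of the episode above 0.04 m).
Of sleeve_a, sleeve_b, sleeve_c, sleeve_d, sleeve_e, sleeve_f only 3 to 4 are there at a start; the rules pass over those that are not, and their reading is None.
At some moment in a run one of sleeve_a, sleeve_b, sleeve_c, sleeve_d, sleeve_e, sleeve_f may be knocked a few centimetres aside while the robot is not near it.
It also fails if it takes over 210 s, if anything falls off the work surface, if the arm or the gripper's body presses on something with over 40 N, if the wrist force passes 120 N, or if a joint passes its speed limit or range.

## Working session

There is one attempt and no reset: what is moved stays moved. The work goes in short steps, Python scripts to look and compute and a tool call to move; the robot and the scene stay as the last step left them, time stands still between calls to the robot, and variables do not carry over. Pictures are saved under pics/ and viewed, at most 14 in all, crops included, and the job is handed in when it is done.

Besides the shell and the picture viewer there is one more tool, called after "Request:" in YAML: its name, and indented under it one key for each argument. jog_arm: Moves the arm, as the interface text tells. Shifts and turns lie within -1 to 1; 1 stands for 4 cm of shift or 4 degrees of turn. Its arguments: {"type":"object","properties":{"motion":{"type":"array","items":{"type":"number"}},"grip_force":{"type":"number"}},"required":["motion"]}

```bash
mkdir -p pics; ls
python3 - <<'E'
from rig import robot
import cv2,numpy as np
for n in("scene","top"):
    im=robot.camera(n);cv2.imwrite(f"pics/{n}0.png",im)
    c=robot.calibration(n);print(n,c["fx"],c["cx"],c["cy"],np.round(c["R"],3).tolist(),np.round(c["t"],3))
print(robot.tip_reach,robot.get_obs())
E
```

```text
pics
scene 380.440572179129 312.7196596307563 195.50496826632198 [[-0.656, 0.755, -0.004], [0.39, 0.335, -0.858], [-0.646, -0.564, -0.514]] [ 0.418 -0.122  1.302]
top 456.13410897058435 318.2120826547561 203.15765920281666 [[-0.013, -1.0, 0.003], [-0.993, 0.012, -0.116], [0.116, -0.005, -0.993]] [-0.085  0.586  1.431]
0.011 {'time': 0.1, 'q': array([-1.28650033e+00,  5.28384525e-01,  1.43376892e+00, -1.57624846e-05,
        1.18138790e+00, -1.78530630e-01]), 'joint_velocities': array([ 1.12998778e-03,  1.02054861e-03, -2.39971121e-03, -1.64902401e-04,
       -1.17565588e-04,  2.50900537e-05]), 'joint_torque': array([-1.11399924e-03, -4.40985954e+01, -1.77149981e+01,  6.33974117e-02,
        5.34055266e-02, -4.06479364e-05]), 'position': array([ 0.27887433, -0.55862603,  0.23266417]), 'tool_rot': array([ 9.73342068e-01,  2.29356204e-01, -5.87800223e-05, -9.72596871e-04]), 'ft_force': array([-0.01861559, -0.49440222, -0.36744148]), 'moment': array([-0.02620895,  0.01329568, -0.00449618]), 'grip_force': 0.0, 'grip_width': 0.08670235891886921}
```

View pics/scene0.png

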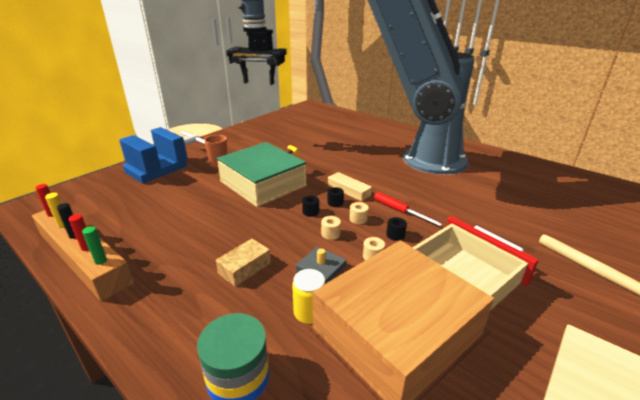

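View pics/top0.png

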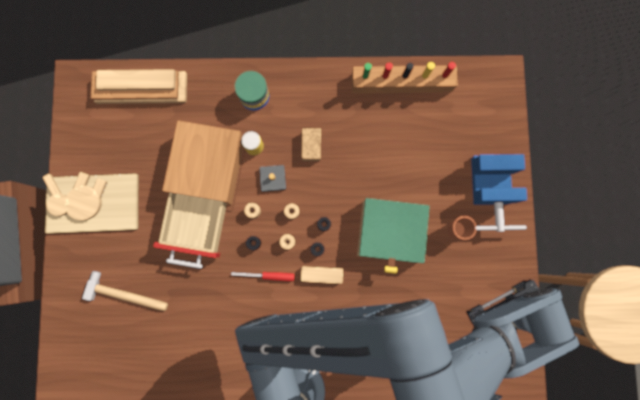

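Top view: pale sleeves are at about (252,211), (291,212) and (287,242). The black look-alikes are at (323,225), (254,243) and (317,250) and I leave those alone. The pin base is at (272,179), the lid spans cols 360–429 with its yellow pull at (391,269), the drawer is open at (192,222), and the offcut is at (322,275). Next I measure these and check them in an enlarged crop.

```bash
cat > h.py <<'E'
from rig import robot
import cv2,numpy as np
from scipy.spatial.transform import Rotation as Ro
def ray(n,u,v,z):
    c=robot.calibration(n);R=np.array(c["R"]);t=np.array(c["t"])
    C=-R.T@t;d=R.T@np.array([(u-c["cx"])/c["fx"],(v-c["cy"])/c["fy"],1])
    return C+d*(z-C[2])/d[2]
def proj(n,X):
    c=robot.calibration(n);p=np.array(c["R"])@np.array(X)+np.array(c["t"])
    return np.array([c["fx"]*p[0]/p[2]+c["cx"],c["fy"]*p[1]/p[2]+c["cy"]])
def blobs(im,lo,hi,box,amin=20,amax=4000):
    x0,y0,x1,y1=box
    m=cv2.inRange(cv2.cvtColor(im[y0:y1,x0:x1],cv2.COLOR_BGR2HSV),np.array(lo),np.array(hi))
    cs,_=cv2.findContours(m,cv2.RETR_EXTERNAL,cv2.CHAIN_APPROX_NONE)
    r=[]
    for c in cs:
        if amin<cv2.contourArea(c)<amax:
            (u,v),(w,h),a=cv2.minAreaRect(c);(eu,ev),er=cv2.minEnclosingCircle(c)
            r.append((u+x0,v+y0,w,h,a,cv2.contourArea(c)))
    return r
def pose():
    o=robot.get_obs();return o["position"],Ro.from_quat(o["tool_rot"])
def togo(X,yaw=None):
    "shift in tool units (tool down); yaw = wanted world direction of tool y, deg"
    p,R=pose();d=R.inv().apply(np.array(X)-p)/0.04
    y=R.apply([0,1,0]);ya=np.degrees(np.arctan2(y[1],y[0]))
    print("pos",np.round(p,4),"yaw",round(ya,1),"z",np.round(R.apply([0,0,1]),3),"units",np.round(d,2),end=" ")
    if yaw is not None:
        e=(ya-yaw+90)%180-90;print("rz units(+):",round(e/4,2),end="")
    print()
E
python3 - <<'E'
from h import *
im=cv2.imread("pics/top0.png");sc=cv2.imread("pics/scene0.png")
hsv=cv2.cvtColor(im,cv2.COLOR_BGR2HSV)
for u,v in((246,211),(291,206),(270,177),(265,185),(390,230),(391,269),(190,253)):print(u,v,hsv[v,u])
print("sleeves")
for b in blobs(im,(10,40,150),(30,150,255),(235,195,340,262)):print(np.round(b,1),ray("top",b[0],b[1],.04).round(3))
print("green")
for b in blobs(im,(60,60,40),(95,255,200),(340,180,450,280),500,9000):
    print(np.round(b,1)); print([ray("top",*p,.08).round(3).tolist() for p in cv2.boxPoints(b[:2] and ((b[0],b[1]),(b[2],b[3]),b[4]))])
print("yellow")
for b in blobs(im,(22,150,120),(33,255,255),(340,250,450,290),10):print(np.round(b,1),ray("top",b[0],b[1],.08).round(3))
print("red")
for b in blobs(im,(0,170,90),(8,255,255),(140,235,230,270),50):
    print(np.round(b,1));print([ray("top",*p,.084).round(3).tolist() for p in cv2.boxPoints(((b[0],b[1]),(b[2],b[3]),b[4]))])
a=cv2.resize(im[160:270,150:345],None,fx=4,fy=4,interpolation=cv2.INTER_CUBIC)
cv2.imwrite("pics/crop1.png",a)
E
```

```text
246 211 [ 17  86 244]
291 206 [ 17  85 244]
270 177 [ 19 120 217]
265 185 [  0   0 115]
390 230 [ 73  82 159]
391 269 [ 24 138 255]
190 253 [  3 175 162]
sleeves
[330.5 244.5   5.   11.   90.   44.5] [ 0.452 -0.129  0.04 ]
[334.  229.1   7.1  11.9  32.   48.5] [ 0.501 -0.141  0.04 ]
[263. 223.   2.  22.  90.  26.] [0.523 0.085 0.04 ]
[275.  236.8  28.6  79.7  83.4 699.5] [0.479 0.047 0.04 ]
[322.  209.7  34.    2.4   1.8  39. ] [ 0.563 -0.104  0.04 ]
[ 287.   206.5   23.   104.    90.  1251. ] [0.575 0.008 0.04 ]
green
[ 394.5  230.5   64.6   56.7    6.6 3457.5]
[[0.418, -0.215, 0.08], [0.592, -0.24, 0.08], [0.566, -0.439, 0.08], [0.393, -0.412, 0.08]]
yellow
red
[185.5 250.5  65.9   5.5  11.  152.5]
[[0.45, 0.418, 0.084], [0.467, 0.415, 0.084], [0.426, 0.216, 0.084], [0.409, 0.219, 0.084]]
```

View pics/crop1.png

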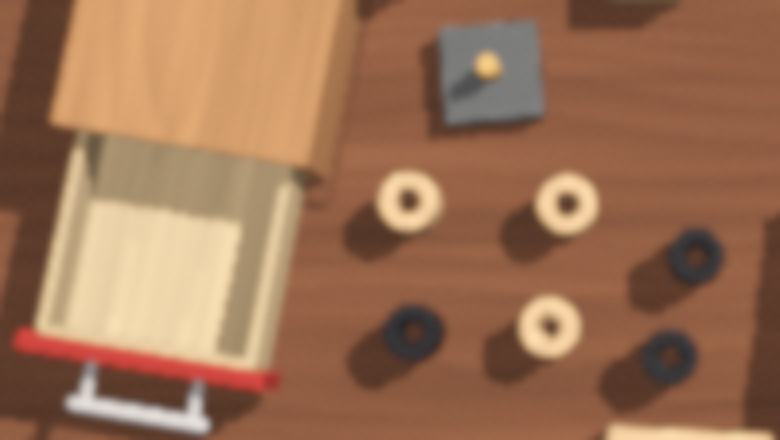

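Run:
```python
from h import *
im=cv2.imread("pics/top0.png");sc=cv2.imread("pics/scene0.png")
print("sleeves")
for b in blobs(im,(10,20,200),(30,150,255),(235,195,340,262)):print(np.round(b,1),ray("top",b[0],b[1],.04).round(4))
print("pin")
for b in blobs(im,(12,80,190),(30,255,255),(258,165,284,192),8):print(np.round(b,1),ray("top",b[0],b[1],.05).round(4))
print("base")
for b in blobs(im,(0,0,60),(180,60,140),(250,160,295,198),100):print(np.round(b,1),ray("top",b[0],b[1],.02).round(4))
print("yellow")
for b in blobs(im,(20,110,200),(35,255,255),(375,260,405,280),8):print(np.round(b,1),ray("top",b[0],b[1],.084).round(4))
for b in blobs(sc,(20,130,120),(35,255,255),(280,140,305,160),5):print(np.round(b,1),ray("scene",b[0],b[1],.078).round(4))
# red front corners: front 170wide?; drawer yaw
c=np.array([430,317])/1000;print("red bar dir deg",np.degrees(np.arctan2(-.2,-.041)))
togo((.371,-.308,.12),81.5)
```

```text
sleeves
[287. 241.  14.  14.  90. 158.] [0.4647 0.0087 0.04  ]
[291. 210.  14.  14.  90. 148.] [ 0.5633 -0.0046  0.04  ]
[252.  209.5  13.   14.   90.  152. ] [0.5664 0.1199 0.04  ]
pin
[271.8 175.8   4.9   4.2  45.   17.5] [0.6732 0.0558 0.05  ]
base
[272.1 178.   24.7  25.1  85.2 562.5] [0.671  0.0577 0.02  ]
yellow
[390.5 268.5   5.   11.   90.   43.5] [ 0.3755 -0.3097  0.084 ]
[292.8 148.5  10.9   5.2  38.7  38. ] [ 0.3736 -0.3113  0.078 ]
red bar dir deg -101.58512622485505
pos [ 0.2789 -0.5586  0.2327] yaw -63.5 z [-0.001  0.002 -1.   ] units [ 4.86 -4.57  2.83] rz units(+): 8.75
```

Request:
jog_arm:
  motion: [0.81, -0.75, 0.4, 0, 0, 0, -1, 0.81, -0.75, 0.4, 0, 0, 0, -1, 0.81, -0.75, 0.4, 0, 0, 0, -1, 0.81, -0.75, 0.4, 0, 0, 0, -1, 0.81, -0.75, 0.4, 0, 0, 0, -1, 0.81, -0.75, 0.4, 0, 0, 0, -1, 0, 0, 0, 0, 0, 1, -1, 0, 0, 0, 0, 0, 1, -1, 0, 0, 0, 0, 0, 1, -1, 0, 0, 0, 0, 0, 1, -1, 0, 0, 0, 0, 0, 1, -1, 0, 0, 0, 0, 0, 1, -1]
  grip_force: 20

```text
time: 1.6
position: [0.3725, -0.3112, 0.1373]
tool_rot: [1.0, 0.021, -0.0, -0.0]
ft_force: [0.8, 0.5, -0.2]
grip_width: 0.087
grip_force: 0.0
```

Request:
jog_arm:
  motion: [0, 0, 0, 0, 0, 1, -1, 0, 0, 0, 0, 0, 1, -1, 0, 0, 0, 0, 0, 0.75, -1, 0, 0, 0, 0, 0, 0, -1]

```text
time: 2.1
position: [0.3725, -0.3112, 0.1374]
tool_rot: [0.997, -0.074, -0.0, -0.0]
ft_force: [0.0, 0.7, 0.6]
grip_width: 0.0871
grip_force: 0.0
```

Run:
```python
from h import *
togo((.373,-.310,.067),81.5)
```

```text
pos [ 0.3725 -0.3112  0.1374] yaw -98.4 z [-0.  0. -1.] units [ 0.01 -0.03  1.76] rz units(+): 0.01
```

Request:
jog_arm:
  motion: [0, 0, 0.6, 0, 0, 0, -1, 0, 0, 0.6, 0, 0, 0, -1, 0, 0, 0.56, 0, 0, 0, -1, 0, 0, 0, 0, 0, 0, 1, 0, 0, 0, 0, 0, 0, 1, 0, 0, 0, 0, 0, 0, 1, 0, 0, 0, 0, 0, 0, 1, 0, 0, 0, 0, 0, 0, 1]

```text
time: 3.1
position: [0.3728, -0.3116, 0.0676]
tool_rot: [0.997, -0.074, 0.0, 0.0]
ft_force: [0.9, -0.4, -0.3]
grip_width: 0.0449
grip_force: 0.0
```

Request:
jog_arm:
  motion: [0, 0, 0, 0, 0, 0, 1, 0, 0, 0, 0, 0, 0, 1, 0, 0, 0, 0, 0, 0, 1]

```text
time: 3.48
position: [0.3728, -0.3103, 0.0673]
tool_rot: [0.997, -0.074, -0.0, -0.001]
ft_force: [2.1, 3.9, 3.3]
grip_width: 0.0339
grip_force: 19.9
```

Run:
```python
from h import *
th=np.radians(np.arange(0,110,8.));r=.212
x=r*(1-np.cos(th))+.005*np.sin(th);z=r*np.sin(th)-.005*(1-np.cos(th))
print(np.c_[np.degrees(th)[1:],np.diff(x)/.04,-np.diff(z)/.04].round(2).tolist())
o=robot.get_obs();print(o["grip_width"],o["grip_force"])
```

```text
[[8.0, 0.07, -0.74], [16.0, 0.17, -0.72], [24.0, 0.27, -0.69], [32.0, 0.36, -0.64], [40.0, 0.45, -0.59], [48.0, 0.53, -0.52], [56.0, 0.59, -0.44], [64.0, 0.65, -0.35], [72.0, 0.69, -0.26], [80.0, 0.72, -0.16], [88.0, 0.74, -0.06], [96.0, 0.74, 0.04], [104.0, 0.73, 0.15]]
0.03390838117180511 19.887481899932027
```

Request:
jog_arm:
  motion: [0.07, 0, -0.74, 0, 0, 0, 1, 0.17, 0, -0.72, 0, 0, 0, 1, 0.27, 0, -0.69, 0, 0, 0, 1, 0.36, 0, -0.64, 0, 0, 0, 1, 0.45, 0, -0.59, 0, 0, 0, 1, 0.53, 0, -0.52, 0, 0, 0, 1, 0.59, 0, -0.44, 0, 0, 0, 1, 0.65, 0, -0.35, 0, 0, 0, 1, 0.69, 0, -0.26, 0, 0, 0, 1, 0.72, 0, -0.16, 0, 0, 0, 1, 0.74, 0, -0.06, 0, 0, 0, 1, 0.74, 0, 0.04, 0, 0, 0, 1]

```text
time: 4.97
position: [0.6104, -0.3415, 0.2728]
tool_rot: [0.997, -0.073, -0.001, -0.005]
ft_force: [1.2, 9.7, 2.3]
grip_width: 0.0338
grip_force: 20.0
```

Request:
jog_arm:
  motion: [0.73, 0, 0.12, 0, 0, 0, 1, 0, 0, 0, 0, 0, 0, 1]

```text
time: 5.22
position: [0.641, -0.3455, 0.2664]
tool_rot: [0.997, -0.072, 0.0, -0.005]
ft_force: [3.1, 11.9, 2.9]
grip_width: 0.0339
grip_force: 20.0
```

Request:
jog_arm:
  motion: [0, 0, 0, 0, 0, 0, -1, 0, 0, 0, 0, 0, 0, -1, 0, 0, 0, 0, 0, 0, -1, 0, 0, 0, 0, 0, 0, -1, 0, 0, -0.5, 0, 0, 0, -1, 0, 0, -0.8, 0, 0, 0, -1, 0, 0, -0.3, 0, 0, 0, -1, 0, 0, 0, 0, 0, 0, -1]

```text
time: 6.22
position: [0.6382, -0.3515, 0.3325]
tool_rot: [0.997, -0.074, 0.001, 0.001]
ft_force: [-0.1, 1.0, -0.0]
grip_width: 0.0866
grip_force: 0.0
```

Run:
```python
from h import *
a=robot.camera("scene");b=robot.camera("top")
cv2.imwrite("pics/s2.png",a);cv2.imwrite("pics/t2.png",b)
cv2.imwrite("pics/both2.png",np.vstack([cv2.resize(a[80:280,120:420],(600,300)),cv2.resize(b[100:300,140:440],(600,300))][:]) if 0 else np.vstack([a[60:290],b[60:290]]))
for q in blobs(b,(10,20,200),(30,150,255),(235,195,340,262)):print(np.round(q,1),ray("top",q[0],q[1],.04).round(4))
togo((.4647,.0087,.2),81)
```

```text
[291. 210.  14.  14.  90. 150.] [ 0.5633 -0.0046  0.04  ]
[252.  209.5  13.   14.   90.  153. ] [0.5664 0.1199 0.04  ]
pos [ 0.6375 -0.3508  0.3302] yaw -98.5 z [-0.002  0.001 -1.   ] units [-5.59 -8.25  3.27] rz units(+): 0.13
```

View pics/both2.png

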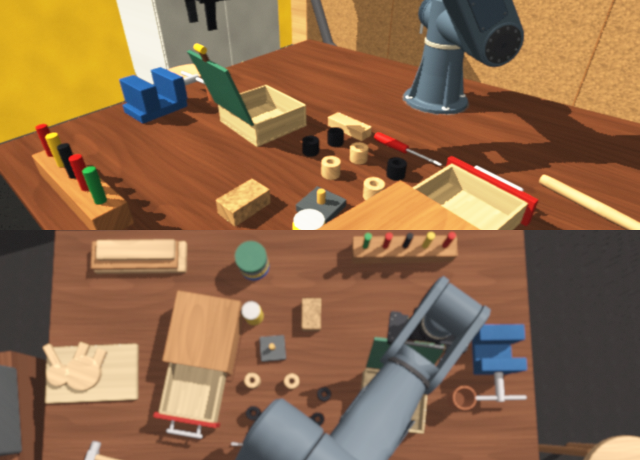

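Request:
jog_arm:
  motion: [-0.31, -0.83, 0, 0, 0, 0, -1, -0.31, -0.83, 0, 0, 0, 0, -1, -0.31, -0.83, 0.2, 0, 0, 0, -1, -0.31, -0.83, 0.5, 0, 0, 0, -1, -0.31, -0.83, 0.5, 0, 0, 0, -1, -0.31, -0.83, 0.5, 0, 0, 0, -1, -0.31, -0.83, 0.5, 0, 0, 0, -1, -0.31, -0.83, 0.5, 0, 0, 0, -1, -0.31, -0.83, 0.5, 0, 0, 0, -1, -0.31, -0.83, 0.5, 0, 0, 0, -1]

```text
time: 7.58
position: [0.5631, -0.0031, 0.1817]
tool_rot: [0.997, -0.074, -0.001, -0.0]
ft_force: [0.0, 1.1, -0.1]
grip_width: 0.0873
grip_force: 0.0
```

Request:
jog_arm:
  motion: [0, 0, 0, 0, 0, -1, -1, 0, 0, 0, 0, 0, -1, -1, 0, 0, 0, 0, 0, -1, -1, 0, 0, 0, 0, 0, -1, -1, 0, 0, 0, 0, 0, -1, -1, 0, 0, 0, 0, 0, -1, -1, 0, 0, 0, 0, 0, -1, -1, 0, 0, 0, 0, 0, -1, -1, 0, 0, 0, 0, 0, -1, -1, 0, 0, 0, 0, 0, -1, -1, 0, 0, 0, 0, 0, -1, -1, 0, 0, 0, 0, 0, -1, -1]

```text
time: 9.07
position: [0.5633, -0.0041, 0.1822]
tool_rot: [0.941, 0.339, -0.001, -0.001]
ft_force: [0.2, 0.4, 0.2]
grip_width: 0.0869
grip_force: 0.0
```

Request:
jog_arm:
  motion: [0, 0, 0, 0, 0, -1, -1, 0, 0, 0, 0, 0, -1, -1, 0, 0, 0, 0, 0, -1, -1, 0, 0, 0, 0, 0, -1, -1, 0, 0, 0, 0, 0, -1, -1, 0, 0, 0, 0, 0, 0, -1]

```text
time: 9.82
position: [0.5635, -0.0041, 0.1824]
tool_rot: [0.868, 0.496, -0.001, -0.001]
ft_force: [0.4, -1.1, -0.1]
grip_width: 0.0869
grip_force: 0.0
```

Run:
```python
from h import *
b=robot.camera("top");a=robot.camera("scene")
cv2.imwrite("pics/t3.png",b);cv2.imwrite("pics/s3.png",a)
for q in blobs(b,(10,20,200),(30,150,255),(235,195,340,262)):print(np.round(q,1),ray("top",q[0],q[1],.04).round(4))
for q in blobs(a,(10,20,150),(30,140,255),(315,195,400,265),30):print(np.round(q,1),ray("scene",q[0],q[1],.02).round(4))
togo((.5633,-.0046,.017),-30)
print(proj("scene",(.5633,-.0046,.02)))
```

```text
[370.9 245.7  17.1  25.6  54.5 303.5] [0.5586 0.1085 0.02  ]
[330.  227.   22.   18.   90.  304.5] [ 0.5626 -0.0082  0.02  ]
[358.5 212.5  21.   17.   90.  269.5] [0.4642 0.0076 0.02  ]
pos [ 0.5638 -0.0042  0.1828] yaw -30.6 z [-0.002  0.    -1.   ] units [-0.01 -0.    4.14] rz units(+): -0.14
[330.96344217 227.68135045]
```

Request:
jog_arm:
  motion: [0, 0, 0.9, 0, 0, 0, -1, 0, 0, 0.9, 0, 0, 0, -1, 0, 0, 0.9, 0, 0, 0, -1, 0, 0, 0.8, 0, 0, 0, -1, 0, 0, 0.62, 0, 0, 0, -1, 0, 0, 0, 0, 0, 0, -1, 0, 0, 0, 0, 0, 0, 1, 0, 0, 0, 0, 0, 0, 1, 0, 0, 0, 0, 0, 0, 1, 0, 0, 0, 0, 0, 0, 1, 0, 0, 0, 0, 0, 0, 1, 0, 0, 0, 0, 0, 0, 1]

```text
time: 11.42
position: [0.5646, -0.0043, 0.0191]
tool_rot: [0.868, 0.496, 0.0, 0.0]
ft_force: [0.4, 0.1, 3.1]
grip_width: 0.0459
grip_force: 20.0
```

Request:
jog_arm:
  motion: [0, 0, 0, 0, 0, 0, 1, 0, 0, -0.5, 0, 0, 0, 1, 0, 0, -0.8, 0, 0, 0, 1, 0, 0, -0.8, 0, 0, 0, 1, 0, 0, -0.5, 0, 0, 0, 1, 0, 0, 0, 0, 0, 0, 1]

```text
time: 12.18
position: [0.5654, -0.0045, 0.124]
tool_rot: [0.868, 0.496, 0.001, 0.001]
ft_force: [0.5, -0.1, -0.5]
grip_width: 0.046
grip_force: 20.0
```

Run:
```python
from h import *
togo((.6725,.057,.12),-30)
```

```text
pos [ 0.5654 -0.0045  0.124 ] yaw -30.5 z [ 0.003 -0.001 -1.   ] units [2.68 1.53 0.11] rz units(+): -0.12
```

Run:
```python
from h import *
sc=cv2.imread("pics/scene0.png");a=cv2.imread("pics/top0.png")
for b in blobs(sc,(10,90,90),(30,255,255),(310,244,332,268),8):print(np.round(b,1),ray("scene",b[0],b[1],.035).round(4))
for X in((.6732,.0558),(.671,.0577),(.674,.058)):print(X,[proj("scene",(*X,z)).round(1).tolist() for z in(.02,.035,.05)],[proj("top",(*X,z)).round(1).tolist() for z in(.02,.05)])
s=cv2.resize(sc[238:290,290:352],None,fx=6,fy=6,interpolation=cv2.INTER_CUBIC)
t=cv2.resize(a[160:198,250:295],(370,312),interpolation=cv2.INTER_CUBIC)
cv2.imwrite("pics/pin.png",np.hstack([s,t]));print(s.shape)
```

```text
[320.5 254.   20.   21.   90.  206.5] [0.6703 0.0516 0.035 ]
(0.6732, 0.0558) [[321.1, 260.9], [321.1, 255.5], [321.2, 250.0]] [[272.7, 177.4], [271.8, 175.7]]
(0.671, 0.0577) [[322.4, 260.7], [322.5, 255.4], [322.5, 249.9]] [[272.1, 178.0], [271.2, 176.4]]
(0.674, 0.058) [[321.6, 261.5], [321.7, 256.1], [321.7, 250.6]] [[272.0, 177.1], [271.1, 175.5]]
(312, 372, 3)
```

View pics/pin.png

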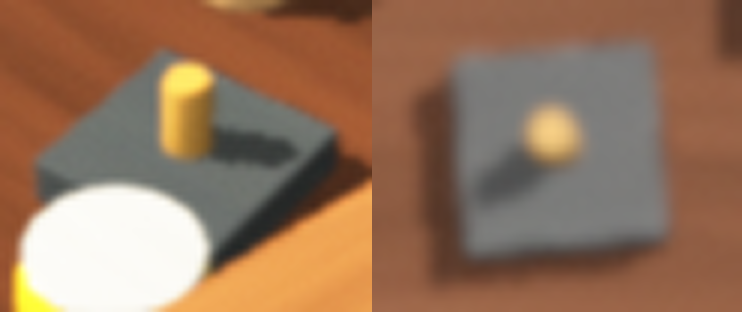

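Left panel (scene): pin top at about (320.9,250.1). Right panel (top): pin tip at about (271.6,175.7). The two views agree on (0.6735, 0.056).

Request:
jog_arm:
  motion: [0.6, 0.35, 0, 0, 0, 0, 1, 0.7, 0.4, 0, 0, 0, 0, 1, 0.7, 0.4, 0, 0, 0, 0, 1, 0.5, 0.3, 0, 0, 0, 0, 1, 0.2, 0.11, 0, 0, 0, 0, 1, 0, 0, 0, 0, 0, 0, 1, 0, 0, 0, 0, 0, 0, 1]

```text
time: 13.05
position: [0.6717, 0.0567, 0.1221]
tool_rot: [0.868, 0.496, -0.001, -0.001]
ft_force: [0.6, 0.9, 0.4]
grip_width: 0.0457
grip_force: 20.0
```

Run:
```python
from h import *
togo((.674,.0571,.038),-30)
a=robot.camera("scene");b=robot.camera("top");cv2.imwrite("pics/s4.png",a);cv2.imwrite("pics/t4.png",b)
for q in blobs(a,(10,20,150),(30,140,255),(290,195,400,265),30):print(np.round(q,1),ray("scene",q[0],q[1],.02).round(4))
print(proj("scene",(.6735,.0563,.126)))
cv2.imwrite("pics/c4.png",np.hstack([cv2.resize(a[180:290,270:410],(560,440)),cv2.resize(b[150:260,230:345],(230,220)) if 0 else np.zeros((440,1,3),np.uint8)]))
```

```text
pos [0.6717 0.0567 0.1221] yaw -30.5 z [-0.002 -0.    -1.   ] units [0.04 0.05 2.1 ] rz units(+): -0.13
[370.9 245.7  17.1  25.6  54.5 306.5] [0.5586 0.1085 0.02  ]
[323.  220.5  27.   20.   90.  384.5] [ 0.5523 -0.039   0.02  ]
[358.5 212.5  21.   17.   90.  276. ] [0.4642 0.0076 0.02  ]
[321.5819265  220.76936325]
```

View pics/c4.png

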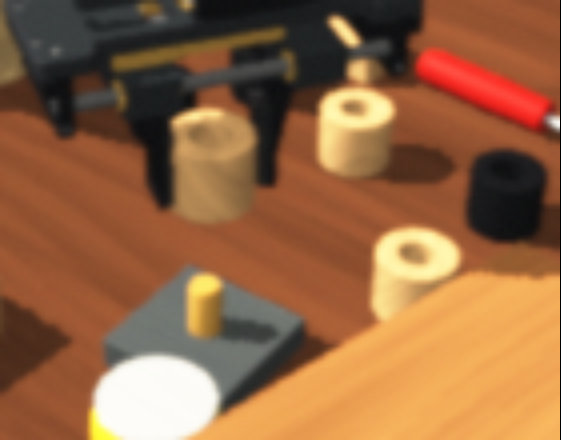

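Crop: the held sleeve's axis (col ~323.0) is about 1.4 px right of where it should be for the pin (~321.6). I correct about 2.6 mm along tool y, then lower.

Request:
jog_arm:
  motion: [0.03, 0.065, 0, 0, 0, 0, 1, 0, 0, 0.4, 0, 0, 0, 1, 0, 0, 0.4, 0, 0, 0, 1, 0, 0, 0.3, 0, 0, 0, 1, 0, 0, 0.15, 0, 0, 0, 1, 0, 0, 0.1, 0, 0, 0, 1, 0, 0, 0.1, 0, 0, 0, 1, 0, 0, 0.1, 0, 0, 0, 1, 0, 0, 0, 0, 0, 0, 1]

```text
time: 14.28
position: [0.6757, 0.0568, 0.0606]
tool_rot: [0.868, 0.496, -0.0, -0.0]
ft_force: [-0.5, -0.2, -0.3]
grip_width: 0.0461
grip_force: 20.0
```

Request:
jog_arm:
  motion: [0, 0, 0.1, 0, 0, 0, 1, 0, 0, 0.1, 0, 0, 0, 1, 0, 0, 0.08, 0, 0, 0, 1, 0, 0, 0.08, 0, 0, 0, 1, 0, 0, 0, 0, 0, 0, 1]

```text
time: 14.9
position: [0.6756, 0.0569, 0.0459]
tool_rot: [0.868, 0.496, -0.0, -0.0]
ft_force: [-0.2, -0.1, -0.0]
grip_width: 0.0458
grip_force: 20.0
```

Request:
jog_arm:
  motion: [0, 0, 0.08, 0, 0, 0, 1, 0, 0, 0.05, 0, 0, 0, 1, 0, 0, 0.04, 0, 0, 0, 1, 0, 0, 0, 0, 0, 0, 1, 0, 0, 0, 0, 0, 0, 1]

```text
time: 15.52
position: [0.6759, 0.0568, 0.0396]
tool_rot: [0.868, 0.496, 0.0, 0.0]
ft_force: [-0.6, 0.2, -1.0]
grip_width: 0.0458
grip_force: 20.0
```

It reached the base with almost no force, so sleeve 1 is clear and goes in the keep box.

Request:
jog_arm:
  motion: [0, 0, -0.5, 0, 0, 0, 1, 0, 0, -0.8, 0, 0, 0, 1, 0, 0, -0.9, 0, 0, 0, 1, 0, 0, -0.8, 0, 0, 0, 1, -0.8, 0, 0, 0, 0, 0, 1, -0.95, 0, 0, 0, 0, 0, 1, -0.95, 0, 0, 0, 0, 0, 1, -0.95, 0, 0, 0, 0, 0, 1, -0.95, 0, 0, 0, 0, 0, 1, -0.95, 0, 0, 0, 0, 0, 1, -0.95, 0, 0, 0, 0, 0, 1, -0.95, 0, 0, 0, 0, 0, 1]

```text
time: 17.02
position: [0.5243, -0.2012, 0.1613]
tool_rot: [0.868, 0.496, 0.0, 0.001]
ft_force: [-0.3, -0.0, -0.1]
grip_width: 0.0458
grip_force: 20.0
```

Request:
jog_arm:
  motion: [-0.95, 0, 0, 0, 0, 0, 1, -0.95, 0, 0, 0, 0, 0, 1, -0.69, -0.06, 0, 0, 0, 0, 1, 0, 0, 0, 0, 0, 0, 1, 0, 0, 0, 0, 0, 0, 1]

```text
time: 17.65
position: [0.4704, -0.2878, 0.1605]
tool_rot: [0.868, 0.496, 0.0, 0.0]
ft_force: [-0.5, 0.0, -0.6]
grip_width: 0.0456
grip_force: 20.0
```

Run:
```python
from h import *
togo((.47,-.288,.028),-30)
b=robot.camera("top");a=robot.camera("scene")
cv2.imwrite("pics/c5.png",np.vstack([b[100:310,140:460],a[60:270,130:450]]))
```

```text
pos [ 0.4704 -0.2878  0.1605] yaw -30.5 z [ 0.001 -0.    -1.   ] units [-0.01 -0.01  3.31] rz units(+): -0.12
```

View pics/c5.png

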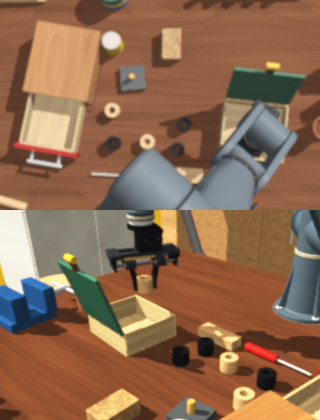

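The sleeve hangs over the box and the lid stands open (its pull is at the top of the lid). I lower it and release.

Request:
jog_arm:
  motion: [0, 0, 0.8, 0, 0, 0, 1, 0, 0, 0.8, 0, 0, 0, 1, 0, 0, 0.8, 0, 0, 0, 1, 0, 0, 0.6, 0, 0, 0, 1, 0, 0, 0.3, 0, 0, 0, 1, 0, 0, 0, 0, 0, 0, 1, 0, 0, 0, 0, 0, 0, -0.4, 0, 0, 0, 0, 0, 0, -0.4, 0, 0, 0, 0, 0, 0, -0.4, 0, 0, 0, 0, 0, 0, -0.4]

```text
time: 19.0
position: [0.4702, -0.2882, 0.028]
tool_rot: [0.868, 0.496, 0.0, 0.0]
ft_force: [-0.0, -0.5, 0.2]
grip_width: 0.0608
grip_force: 0.0
```

Request:
jog_arm:
  motion: [0, 0, -0.5, 0, 0, 0, -0.4, 0, 0, -0.9, 0, 0, 0, -0.4, 0, 0, -0.95, 0, 0, 0, -0.4, 0, 0, -0.95, 0, 0, 0, -1, 0, 0, 0, 0, 0, 0, -1]

```text
time: 19.62
position: [0.4717, -0.2895, 0.1627]
tool_rot: [0.868, 0.496, 0.001, 0.003]
ft_force: [0.0, 0.1, 0.6]
grip_width: 0.0741
grip_force: 0.0
```

Run:
```python
from h import *
a=robot.camera("scene")
for q in blobs(a,(10,20,150),(30,140,255),(290,195,400,265),30):print(np.round(q,1),ray("scene",q[0],q[1],.02).round(4))
togo((.4647,.0087,.16),-30)
```

```text
[370.9 245.7  17.1  25.6  54.5 302. ] [0.5586 0.1085 0.02  ]
[358.5 212.5  21.   17.   90.  268. ] [0.4642 0.0076 0.02  ]
pos [ 0.4706 -0.2885  0.1609] yaw -30.5 z [ 0.002 -0.002 -1.   ] units [ 6.33 -3.9   0.01] rz units(+): -0.12
```

Request:
jog_arm:
  motion: [0.79, -0.49, 0, 0, 0, 0, -1, 0.79, -0.49, 0, 0, 0, 0, -1, 0.79, -0.49, 0, 0, 0, 0, -1, 0.79, -0.49, 0, 0, 0, 0, -1, 0.79, -0.49, 0, 0, 0, 0, -1, 0.79, -0.49, 0, 0, 0, 0, -1, 0.79, -0.49, 0, 0, 0, 0, -1, 0.8, -0.47, 0, 0, 0, 0, -1, 0, 0, 0, 0, 0, 0, -1, 0, 0, 0, 0, 0, 0, -1]

```text
time: 20.92
position: [0.4637, 0.009, 0.1588]
tool_rot: [0.868, 0.497, -0.001, -0.0]
ft_force: [-0.0, -0.6, 0.7]
grip_width: 0.0872
grip_force: 0.0
```

Run:
```python
from h import *
a=robot.camera("scene");b=robot.camera("top")
for q in blobs(a,(10,20,150),(30,140,255),(290,195,400,265),30):print(np.round(q,1),ray("scene",q[0],q[1],.02).round(4))
for q in blobs(b,(10,20,200),(30,150,255),(235,190,340,262)):print(np.round(q,1),ray("top",q[0],q[1],.04).round(4))
togo((.465,.0088,.018),-30)
```

```text
[370.8 245.8  17.1  25.3  54.5 302.5] [0.559  0.1085 0.02  ]
[358.5 212.5  21.   17.   90.  268.5] [0.4642 0.0076 0.02  ]
[252.  209.5  13.   14.   90.  142.5] [0.5664 0.1199 0.04  ]
pos [0.4641 0.0084 0.1591] yaw -30.6 z [-0.001 -0.    -1.   ] units [0.02 0.02 3.53] rz units(+): -0.14
```

Request:
jog_arm:
  motion: [0.02, 0.02, 0.8, 0, 0, 0, -1, 0, 0, 0.8, 0, 0, 0, -1, 0, 0, 0.8, 0, 0, 0, -1, 0, 0, 0.7, 0, 0, 0, -1, 0, 0, 0.43, 0, 0, 0, -1, 0, 0, 0, 0, 0, 0, 1, 0, 0, 0, 0, 0, 0, 1, 0, 0, 0, 0, 0, 0, 1, 0, 0, 0, 0, 0, 0, 1, 0, 0, 0, 0, 0, 0, 1, 0, 0, 0, 0, 0, 0, 1, 0, 0, 0, 0, 0, 0, 1]

```text
time: 22.52
position: [0.4655, 0.0095, 0.0188]
tool_rot: [0.868, 0.496, 0.0, 0.0]
ft_force: [0.3, -0.1, 5.2]
grip_width: 0.0459
grip_force: 20.0
```

Run:
```python
from h import *
togo((.675,.0568,.138),-30)
```

```text
pos [0.4655 0.0095 0.0188] yaw -30.5 z [ 0.001 -0.    -1.   ] units [ 3.68  3.92 -2.97] rz units(+): -0.12
```

Request:
jog_arm:
  motion: [0, 0, -0.6, 0, 0, 0, 1, 0, 0, -0.9, 0, 0, 0, 1, 0, 0, -0.9, 0, 0, 0, 1, 0, 0, -0.6, 0, 0, 0, 1, 0.7, 0.75, 0, 0, 0, 0, 1, 0.8, 0.85, 0, 0, 0, 0, 1, 0.8, 0.85, 0, 0, 0, 0, 1, 0.8, 0.85, 0, 0, 0, 0, 1, 0.4, 0.43, 0, 0, 0, 0, 1, 0.2, 0.19, 0, 0, 0, 0, 1, 0, 0, 0, 0, 0, 0, 1, 0, 0, 0, 0, 0, 0, 1]

```text
time: 24.02
position: [0.6738, 0.0575, 0.138]
tool_rot: [0.868, 0.496, -0.001, -0.001]
ft_force: [-0.7, 0.1, -0.9]
grip_width: 0.0462
grip_force: 20.0
```

Run:
```python
from h import *
p,R=pose();togo((.675,.0568,.062),-30)
a=robot.camera("scene")
for q in blobs(a,(10,20,120),(30,160,255),(290,180,350,235),100):print(np.round(q,1))
# sleeve centre sits ~2 mm above TCP
print("sleeve proj at tcp",proj("scene",p+[0,0,.002]).round(1),"over pin",proj("scene",(.6735,.0563,p[2]+.002)).round(1))
```

```text
pos [0.6738 0.0575 0.138 ] yaw -30.5 z [-0.002  0.    -1.   ] units [0.   0.04 1.9 ] rz units(+): -0.12
[322.5 215.5  29.   21.   90.  518. ]
sleeve proj at tcp [322.  215.3] over pin [321.6 215. ]
```

Request:
jog_arm:
  motion: [0, 0.04, 0.4, 0, 0, 0, 1, 0, 0, 0.5, 0, 0, 0, 1, 0, 0, 0.5, 0, 0, 0, 1, 0, 0, 0.3, 0, 0, 0, 1, 0, 0, 0.1, 0, 0, 0, 1, 0, 0, 0.1, 0, 0, 0, 1, 0, 0, 0, 0, 0, 0, 1]

```text
time: 24.95
position: [0.677, 0.0568, 0.0626]
tool_rot: [0.868, 0.496, 0.0, 0.0]
ft_force: [0.4, -0.2, -0.1]
grip_width: 0.0457
grip_force: 20.0
```

Request:
jog_arm:
  motion: [0, 0, 0.1, 0, 0, 0, 1, 0, 0, 0.1, 0, 0, 0, 1, 0, 0, 0.05, 0, 0, 0, 1, 0, 0, 0, 0, 0, 0, 1]

```text
time: 25.45
position: [0.6767, 0.0568, 0.0527]
tool_rot: [0.868, 0.496, -0.0, -0.0]
ft_force: [-1.7, 0.4, 2.5]
grip_width: 0.0463
grip_force: 20.0
```

Request:
jog_arm:
  motion: [0, 0, 0.05, 0, 0, 0, 1, 0, 0, 0, 0, 0, 0, 1, 0, 0, 0, 0, 0, 0, 1]

```text
time: 25.82
position: [0.6768, 0.0568, 0.0524]
tool_rot: [0.868, 0.496, 0.0, 0.0]
ft_force: [-3.5, -0.5, 10.0]
grip_width: 0.046
grip_force: 20.0
```

It stops at z = 0.0524 with 10 N, 14 mm above the base, so sleeve 2 is narrow and goes in the drawer. I now work out the drawer's open area.

Run:
```python
from h import *
for n,u,v,z in(("cabL",162,191.5,.096),("cabR",226.5,201,.096),("innerL floor front",159,241.5,.028),("innerR front rim",217.5,251,.074),("L rim front",160,243,.074),("redL",154.5,245,.084),("redR",218.5,255,.084)):print(n,ray("top",u,v,z).round(3))
c=ray("top",194,226,.028);print("mid",c.round(3))
togo((.5,.29,.17),-30)
```

```text
cabL [0.62  0.389 0.096]
cabR [0.588 0.191 0.096]
innerL floor front [0.469 0.418 0.028]
innerR front rim [0.435 0.221 0.074]
L rim front [0.462 0.399 0.074]
redL [0.456 0.412 0.084]
redR [0.423 0.216 0.084]
mid [0.517 0.307 0.028]
pos [0.6768 0.0568 0.0524] yaw -30.5 z [ 0. -0. -1.] units [ 2.78 -6.76 -2.94] rz units(+): -0.12
```

Request:
jog_arm:
  motion: [0, 0, -0.5, 0, 0, 0, 1, 0, 0, -0.8, 0, 0, 0, 1, 0, 0, -0.9, 0, 0, 0, 1, 0, 0, -0.8, 0, 0, 0, 1, 0.5, -0.8, 0, 0, 0, 0, 1, 0.52, -0.85, 0, 0, 0, 0, 1, 0.52, -0.85, 0, 0, 0, 0, 1, 0.52, -0.85, 0, 0, 0, 0, 1, 0.52, -0.85, 0, 0, 0, 0, 1, 0.52, -0.85, 0, 0, 0, 0, 1, 0.52, -0.85, 0, 0, 0, 0, 1, 0.51, -0.86, 0, 0, 0, 0, 1]

```text
time: 27.32
position: [0.5273, 0.3376, 0.1711]
tool_rot: [0.868, 0.496, 0.001, 0.0]
ft_force: [-0.1, 0.7, -0.4]
grip_width: 0.0458
grip_force: 20.0
```

Request:
jog_arm:
  motion: [0, 0, 0, 0, 0, 0, 1, 0, 0, 0, 0, 0, 0, 1]

```text
time: 27.58
position: [0.5279, 0.3362, 0.1708]
tool_rot: [0.868, 0.497, 0.001, 0.0]
ft_force: [-0.2, 0.6, -0.3]
grip_width: 0.0462
grip_force: 20.0
```

Run:
```python
from h import *
a=robot.camera("scene");b=robot.camera("top")
togo((.528,.3365,.052),-30)
for q in blobs(b,(10,20,200),(30,150,255),(240,190,340,262)):print(np.round(q,1),ray("top",q[0],q[1],.04).round(4))
for q in blobs(a,(10,20,150),(30,140,255),(290,195,400,265),30):print(np.round(q,1),ray("scene",q[0],q[1],.02).round(4))
cv2.imwrite("pics/c6.png",np.vstack([cv2.resize(a[170:320,380:560],(480,400))]))
```

```text
pos [0.5283 0.3355 0.1706] yaw -30.5 z [ 0.001 -0.    -1.   ] units [ 0.02 -0.02  2.97] rz units(+): -0.14
[252.  209.5  13.   14.   90.  155. ] [0.5664 0.1199 0.04  ]
[370.8 245.8  17.1  25.3  54.5 303.5] [0.559  0.1085 0.02  ]
```

View pics/c6.png

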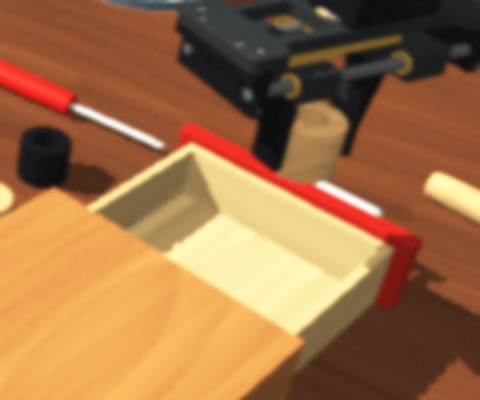

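The sleeve hangs in front of the red front only because of its height; its position lies inside the open area. I lower it into the drawer.

Request:
jog_arm:
  motion: [0, 0, 0.8, 0, 0, 0, 1, 0, 0, 0.8, 0, 0, 0, 1, 0, 0, 0.7, 0, 0, 0, 1, 0, 0, 0.4, 0, 0, 0, 1, 0, 0, 0.23, 0, 0, 0, 1, 0, 0, 0, 0, 0, 0, 1, 0, 0, 0, 0, 0, 0, 1]

```text
time: 28.55
position: [0.5283, 0.3366, 0.0541]
tool_rot: [0.868, 0.496, 0.001, 0.0]
ft_force: [-0.4, 0.5, -0.0]
grip_width: 0.0456
grip_force: 20.0
```

Run:
```python
from h import *
a=robot.camera("scene")
cv2.imwrite("pics/c7.png",np.vstack([cv2.resize(a[170:320,380:560],(480,400))]))
```

```text
(no output)
```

View pics/c7.png

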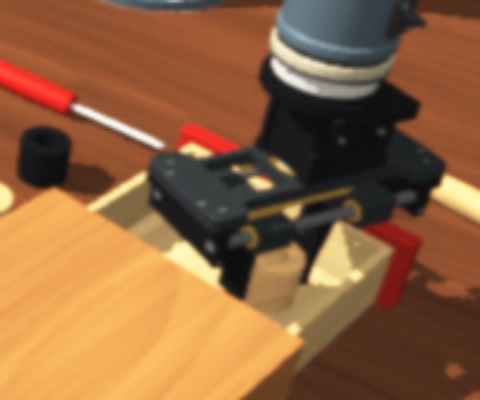

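Request:
jog_arm:
  motion: [0, 0, 0.12, 0, 0, 0, 1, 0, 0, 0, 0, 0, 0, 1, 0, 0, 0, 0, 0, 0, -0.4, 0, 0, 0, 0, 0, 0, -0.4, 0, 0, 0, 0, 0, 0, -0.4, 0, 0, 0, 0, 0, 0, -0.4, 0, 0, -0.6, 0, 0, 0, -0.4, 0, 0, -0.9, 0, 0, 0, -0.4, 0, 0, -0.9, 0, 0, 0, -0.4, 0, 0, -0.6, 0, 0, 0, -0.4]

```text
time: 29.85
position: [0.5281, 0.3366, 0.1703]
tool_rot: [0.868, 0.496, 0.001, 0.0]
ft_force: [-0.8, -0.0, -1.1]
grip_width: 0.0611
grip_force: 0.0
```

Request:
jog_arm:
  motion: [-0.83, 0.71, 0, 0, 0, 0, -1, -0.83, 0.71, 0, 0, 0, 0, -1, -0.83, 0.71, 0, 0, 0, 0, -1, -0.83, 0.71, 0, 0, 0, 0, -1, -0.83, 0.71, 0, 0, 0, 0, -1, 0, 0, 0, 0, 0, -0.87, -1, 0, 0, 0, 0, 0, -0.87, -1, 0, 0, 0, 0, 0, -0.87, -1, 0, 0, 0, 0, 0, 0, -1]

```text
time: 30.98
position: [0.5656, 0.1211, 0.1684]
tool_rot: [0.82, 0.573, -0.0, -0.0]
ft_force: [0.2, 0.4, -0.5]
grip_width: 0.0869
grip_force: 0.0
```

Run:
```python
from h import *
a=robot.camera("scene");b=robot.camera("top")
togo((.5664,.1195,.021),-20)
for q in blobs(b,(10,20,200),(30,150,255),(240,190,340,262)):print(np.round(q,1),ray("top",q[0],q[1],.04).round(4))
for q in blobs(a,(10,20,150),(30,140,255),(290,195,400,265),30):print(np.round(q,1),ray("scene",q[0],q[1],.02).round(4))
cv2.imwrite("pics/c8.png",np.vstack([cv2.resize(a[170:320,300:560],(780,450))]))
```

```text
pos [0.5656 0.1213 0.1684] yaw -20.1 z [ 0. -0. -1.] units [-0.03  0.03  3.68] rz units(+): -0.02
[255.6 210.5   7.4  12.8  12.5  52.5] [0.5632 0.1085 0.04  ]
[370.9 245.7  17.1  25.6  54.5 304.5] [0.5586 0.1085 0.02  ]
```

View pics/c8.png

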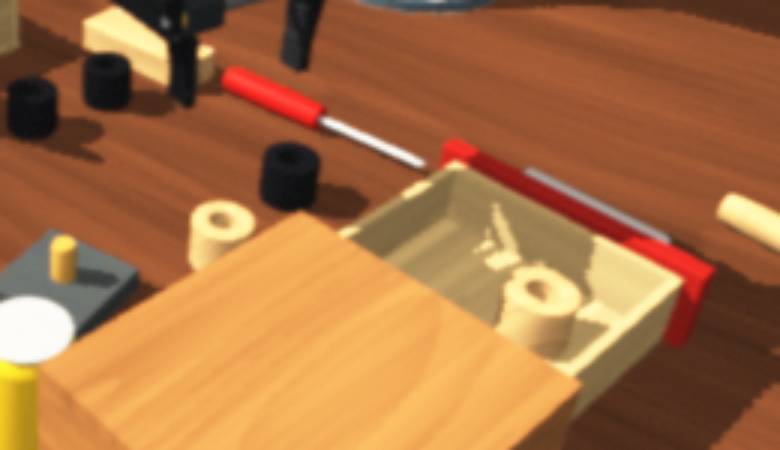

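Sleeve 2 stands in the drawer at crop (540,305), and sleeve 3 is unmoved at (220,230). I go down on sleeve 3.

Request:
jog_arm:
  motion: [-0.03, 0.02, 0.8, 0, 0, 0, -1, 0, 0, 0.8, 0, 0, 0, -1, 0, 0, 0.8, 0, 0, 0, -1, 0, 0, 0.8, 0, 0, 0, -1, 0, 0, 0.5, 0, 0, 0, -1, 0, 0, 0, 0, 0, 0, -1, 0, 0, 0, 0, 0, 0, 1, 0, 0, 0, 0, 0, 0, 1, 0, 0, 0, 0, 0, 0, 1, 0, 0, 0, 0, 0, 0, 1, 0, 0, 0, 0, 0, 0, 1, 0, 0, 0, 0, 0, 0, 1]

```text
time: 32.58
position: [0.5662, 0.1198, 0.0206]
tool_rot: [0.819, 0.573, 0.0, 0.0]
ft_force: [0.4, 1.3, 2.2]
grip_width: 0.045
grip_force: 20.0
```

Request:
jog_arm:
  motion: [0, 0, 0, 0, 0, 0, 1, 0, 0, 0, 0, 0, 0, 1]

```text
time: 32.83
position: [0.5662, 0.1198, 0.0206]
tool_rot: [0.819, 0.573, 0.0, 0.0]
ft_force: [-1.1, 0.6, 3.6]
grip_width: 0.0447
grip_force: 20.0
```

Run:
```python
from h import *
togo((.676,.0568,.14),-20)
```

```text
pos [0.5662 0.1198 0.0206] yaw -20.0 z [ 0. -0. -1.] units [-0.54  3.12 -2.98] rz units(+): -0.01
```

Request:
jog_arm:
  motion: [0, 0, -0.6, 0, 0, 0, 1, 0, 0, -0.9, 0, 0, 0, 1, 0, 0, -0.9, 0, 0, 0, 1, 0, 0, -0.6, 0, 0, 0, 1, -0.14, 0.7, 0, 0, 0, 0, 1, -0.14, 0.8, 0, 0, 0, 0, 1, -0.14, 0.8, 0, 0, 0, 0, 1, -0.08, 0.5, 0, 0, 0, 0, 1, -0.04, 0.32, 0, 0, 0, 0, 1, 0, 0, 0, 0, 0, 0, 1, 0, 0, 0, 0, 0, 0, 1]

```text
time: 34.2
position: [0.6747, 0.0573, 0.14]
tool_rot: [0.819, 0.573, -0.001, -0.001]
ft_force: [-0.9, 0.3, -1.4]
grip_width: 0.045
grip_force: 20.0
```

Run:
```python
from h import *
p,R=pose();togo((.676,.0568,.066),-20)
a=robot.camera("scene")
for q in blobs(a,(10,20,120),(30,160,255),(290,180,350,240),100):print(np.round(q,1))
print(robot.get_obs()["grip_width"],"sleeve proj at tcp",proj("scene",p).round(1),"over pin",proj("scene",(.6735,.0563,p[2])).round(1))
cv2.imwrite("pics/c9.png",cv2.resize(a[180:290,270:410],(560,440)))
```

```text
pos [0.6747 0.0573 0.14  ] yaw -20.0 z [-0.002  0.    -1.   ] units [-0.    0.04  1.85] rz units(+): -0.0
[322.5 215.5  29.   21.   90.  488.5]
0.04473923546786761 sleeve proj at tcp [321.6 215.5] over pin [321.6 215. ]
```

View pics/c9.png

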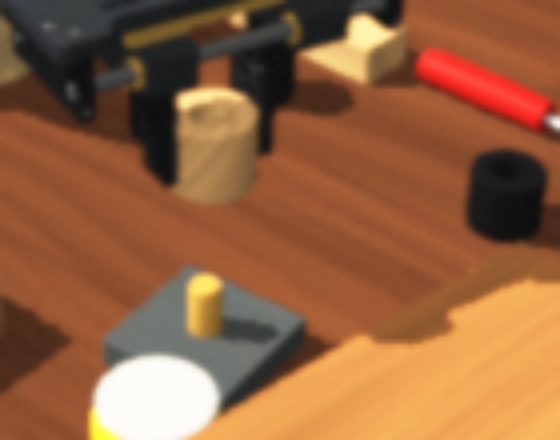

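The sleeve hangs over the pin, centred as before (blob at col 322.5). I lower it.

Request:
jog_arm:
  motion: [0, 0.04, 0.4, 0, 0, 0, 1, 0, 0, 0.5, 0, 0, 0, 1, 0, 0, 0.5, 0, 0, 0, 1, 0, 0, 0.25, 0, 0, 0, 1, 0, 0, 0.1, 0, 0, 0, 1, 0, 0, 0.1, 0, 0, 0, 1, 0, 0, 0, 0, 0, 0, 1]

```text
time: 35.12
position: [0.6768, 0.0561, 0.0662]
tool_rot: [0.819, 0.573, -0.001, -0.0]
ft_force: [-1.7, -0.8, -1.2]
grip_width: 0.0448
grip_force: 20.0
```

Request:
jog_arm:
  motion: [0, 0, 0.1, 0, 0, 0, 1, 0, 0, 0.1, 0, 0, 0, 1, 0, 0, 0.05, 0, 0, 0, 1, 0, 0, 0, 0, 0, 0, 1]

```text
time: 35.62
position: [0.6767, 0.0561, 0.0559]
tool_rot: [0.819, 0.573, -0.001, -0.0]
ft_force: [-3.2, -1.6, -0.8]
grip_width: 0.0451
grip_force: 20.0
```

Request:
jog_arm:
  motion: [-0.02, -0.03, 0, 0, 0, 0, 1, 0, 0, 0.05, 0, 0, 0, 1, 0, 0, 0.05, 0, 0, 0, 1, 0, 0, 0, 0, 0, 0, 1, 0, 0, 0, 0, 0, 0, 1]

```text
time: 36.25
position: [0.6765, 0.056, 0.0524]
tool_rot: [0.819, 0.573, 0.001, 0.0]
ft_force: [-0.2, -0.8, -1.7]
grip_width: 0.0447
grip_force: 20.0
```

Request:
jog_arm:
  motion: [0, 0, 0.08, 0, 0, 0, 1, 0, 0, 0.08, 0, 0, 0, 1, 0, 0, 0.06, 0, 0, 0, 1, 0, 0, 0, 0, 0, 0, 1, 0, 0, 0, 0, 0, 0, 1]

```text
time: 36.88
position: [0.6761, 0.0559, 0.0436]
tool_rot: [0.819, 0.573, 0.0, 0.0]
ft_force: [-0.5, 0.2, -0.2]
grip_width: 0.0446
grip_force: 20.0
```

Request:
jog_arm:
  motion: [0, 0, 0.05, 0, 0, 0, 1, 0, 0, 0, 0, 0, 0, 1]

```text
time: 37.12
position: [0.6759, 0.0558, 0.0414]
tool_rot: [0.819, 0.573, -0.0, -0.0]
ft_force: [-0.6, 0.7, -0.8]
grip_width: 0.0453
grip_force: 20.0
```

Request:
jog_arm:
  motion: [0, 0, -0.5, 0, 0, 0, 1, 0, 0, -0.8, 0, 0, 0, 1, 0, 0, -0.9, 0, 0, 0, 1, 0, 0, -0.9, 0, 0, 0, 1, -0.5, -0.3, 0, 0, 0, 0, 1, -0.9, -0.4, 0, 0, 0, 0, 1, -0.95, -0.4, 0, 0, 0, 0, 1, -0.95, -0.4, 0, 0, 0, 0, 1, -0.95, 0, 0, 0, 0, 0, 1, -0.95, 0, 0, 0, 0, 0, 1, -0.95, 0, 0, 0, 0, 0, 1, -0.95, 0, 0, 0, 0, 0, 1]

```text
time: 38.62
position: [0.5223, -0.1918, 0.1673]
tool_rot: [0.819, 0.573, 0.001, 0.001]
ft_force: [1.2, -0.4, -0.5]
grip_width: 0.0452
grip_force: 20.0
```

Request:
jog_arm:
  motion: [-0.95, 0, 0, 0, 0, 0, 1, -0.95, 0, 0, 0, 0, 0, 1, -0.95, 0, 0, 0, 0, 0, 1, -0.95, 0, 0, 0, 0, 0, 1, -0.6, 0, 0, 0, 0, 0, 1, -0.4, 0, 0, 0, 0, 0, 1, 0, 0, 0, 0, 0, 0, 1, 0, 0, 0, 0, 0, 0, 1]

```text
time: 39.62
position: [0.4566, -0.3695, 0.1655]
tool_rot: [0.819, 0.574, 0.0, -0.001]
ft_force: [-1.0, -0.1, -0.7]
grip_width: 0.0449
grip_force: 20.0
```

Run:
```python
from h import *
togo((.4572,-.37,.031),-20)
a=robot.camera("scene")
for n in range(1):
    cv2.imwrite("pics/c10.png",cv2.resize(a[90:250,180:360],(720,560) if 0 else (640,569)))
```

```text
pos [ 0.4566 -0.3695  0.1655] yaw -20.0 z [-0.     0.001 -1.   ] units [-0.01  0.02  3.36] rz units(+): 0.0
```

View pics/c10.png

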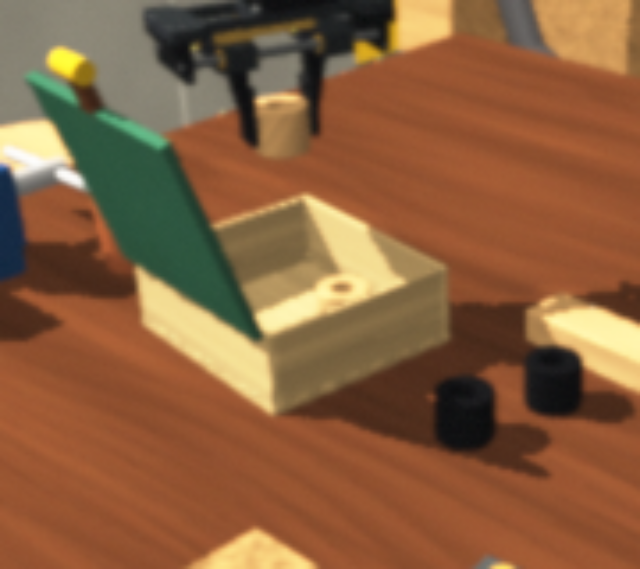

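Sleeve 1 stands in the box at crop (342,290), and sleeve 3 hangs clear behind the wall. I lower it, release, and retreat.

Request:
jog_arm:
  motion: [0, 0, 0.8, 0, 0, 0, 1, 0, 0, 0.8, 0, 0, 0, 1, 0, 0, 0.8, 0, 0, 0, 1, 0, 0, 0.6, 0, 0, 0, 1, 0, 0, 0.36, 0, 0, 0, 1, 0, 0, 0, 0, 0, 0, 1, 0, 0, 0, 0, 0, 0, -0.4, 0, 0, 0, 0, 0, 0, -0.4, 0, 0, 0, 0, 0, 0, -0.4, 0, 0, 0, 0, 0, 0, -0.4]

```text
time: 40.92
position: [0.4566, -0.371, 0.0316]
tool_rot: [0.819, 0.573, 0.0, 0.0]
ft_force: [0.2, 1.0, -0.2]
grip_width: 0.0607
grip_force: 0.0
```

Request:
jog_arm:
  motion: [0, 0, -0.4, 0, 0, 0, -0.4, 0, 0, -0.8, 0, 0, 0, -0.4, 0, 0, -0.9, 0, 0, 0, -0.4, 0, 0, -0.9, 0, 0, 0, -0.4, 0, 0, -0.9, 0, 0, 0, -0.4, 0, 0, 0, 0, 0, 0, -0.4]

```text
time: 41.68
position: [0.458, -0.3725, 0.1915]
tool_rot: [0.819, 0.573, 0.0, 0.004]
ft_force: [0.1, 0.4, -0.4]
grip_width: 0.061
grip_force: 0.0
```

Request:
jog_arm:
  motion: [-0.8, -0.9, -0.3, 0, 0, 0, -0.4, -0.8, -0.9, -0.3, 0, 0, 0, -0.4, -0.9, 0, 0, 0, 0, 0, -0.4, -0.9, 0, 0, 0, 0, 0, -0.4, -0.9, 0, 0, 0, 0, 0, -0.4, -0.9, 0, 0, 0, 0, 0, -0.4, 0, 0, 0, 0, 0, 0, -0.4]

```text
time: 42.55
position: [0.3161, -0.5435, 0.2104]
tool_rot: [0.82, 0.572, -0.0, 0.0]
ft_force: [0.3, 0.1, -0.4]
grip_width: 0.061
grip_force: 0.0
```

Run:
```python
from h import *
a=robot.camera("scene");b=robot.camera("top")
cv2.imwrite("pics/c11.png",np.vstack([a[70:330,130:560],b[100:300,130:560]]))
```

```text
(no output)
```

View pics/c11.png

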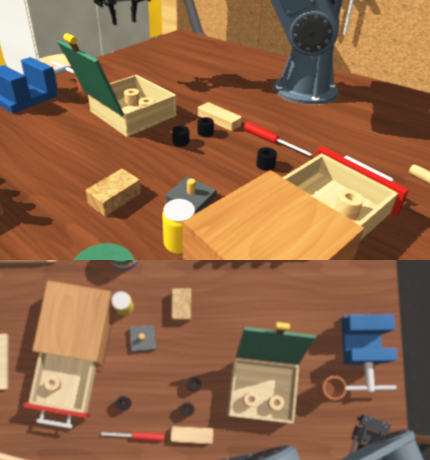

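Final picture: two sleeves are in the box at (251,399) and (277,402), one is in the drawer at (52,383), the lid is open, and no pale sleeve is left on the bench. I hand in.

```bash
python3 -c "
from rig import robot
print(robot.hand_in())"
```

```text
the job is handed in; nothing more can be done
None
```

The job is handed in, with no verdict returned: the lid stands open, the two sleeves that went right down the pin are in the keep box, the one that stuck 14 mm above the base is in the drawer, and I saw no fourth sleeve.

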